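Unload the clamshell check fixture into the empty packing tray

TASK

Take the checked seal ring out of the sloping clamshell fixture: push its swing latch round clear of the lid, swing the lid up by its tab and over past upright until it leans back on its stop, never letting it fall shut, then draw the ring straight out of its tilted nest without forcing it. Lay it flat in whichever of the two packing trays is empty, setting it down rather than dropping it; leave the lid open and do not disturb the ring that is already packed.

Things in the scene. Friction and masses are not known exactly. Their poses are not given: they have to be found in the camera images.
- nest: Sloping aluminium plate, 176 x 176 x 20 mm, of the fixed fixture. Origin: centre of the nest floor on its top face, 69 mm above the bench. z square off the plate, leaning 0.40 rad from vertical to the robot's side; x up the slope to the hinge; y along the hinge. Four jaws 25 mm high on the diagonals hold the ring with 1.5 mm play; at +-x and +-y are 46 mm wide gaps for fingers.
- lid (a joint): Angle of the lid (rad): 0 shut, 1.97 upright, 2.32 leaning back on its stop. Aluminium plate 146 x 156 x 10 mm with a 74 mm window, about 0.35 kg (differs). Stiffish hinge: left alone it falls shut from well below upright, stands still within some 0.12 to 0.25 rad of upright, and beyond that falls on to its stop.
- latch_pivot (a point): Pivot of the swing latch, under its bar: in the nest's frame at x -35, y -96, z +47.5 mm, 1.5 mm over the lid's top. Steel bar 8 mm thick, 14 wide, 36 long; on it, 28 mm from the pivot, a round knob 13 mm across, from z +8 to +32 mm. The bar starts, at an angle not given, pointing along the nest's +y, over the lid, or up to 0.9 rad on towards -x; stop at 1.6 rad, frees the lid from 1.25; 1 N turns it.
- lid_hinge (a point): Middle of the lid's hinge line: in the nest's frame at x +78 mm, z +41 mm. The line runs along the nest's y axis.
- lid_tab (a point): Centre of the black grip on the lid's pull tab, 172 mm from the hinge line and level with it, in the middle of the front edge. Grip: 26 mm long away from the hinge, 28 mm wide along the hinge line (pinch it here), 10 mm thick. The plate's edge is 21 mm behind this point. Lid shut: about 71 mm above the bench.
- ring_centre (a point): Centre (half-way up) of the black seal ring to be moved: rigid, outside 96 mm, hole 66 mm, wall 15 mm, 32 mm thick, about 0.18 kg (differs). It starts under the lid, flat on the nest floor (this point 16 mm above the floor), visible through the lid's window. Site z is the ring's axis.
- packed_ring_centre (a point): Centre (half-way up) of a second, identical ring that already lies flat in one of the trays; not to be disturbed.
- tray_a: One of two identical open cardboard trays, fixed to the bench: 156 x 156 mm outside, 28 mm high, walls and floor 4 mm. Origin: centre of its underside; z up. Either tray may stand nearer the robot; the one in which the packed ring lies is full.
- tray_b: The other tray, with the same sizes and axes.
There are look-alikes about, which are no part of the job. What is shaped like the part that bears ring_centre but green is not meant.

How it is judged:
On the way, in this order (a step that is already met when the one before it is completed fails the run):
1. the lid leans back open on its stop, past upright, with the ring still in the nest (value of joint lid above 2.22 rad and distance between ring_centre and nest below 0.025 m), for 0.2 s.
2. the ring has been drawn out of the nest, clear of its jaws (z of ring_centre in the frame of nest above 0.05 m and contact force between the fingers and ring above 0.2 N), for 0.1 s.
At the end, for the whole second after the job is handed in: The lid leans back on its stop (joint lid above 2.22 rad); the ring lies flat (within 0.12 rad) and still on the floor of the tray that was empty, its centre within 40 mm of the tray's middle; the packed ring is still in its own tray (value of joint lid above 2.22 rad and linear speed of ring below 0.02 m/s and ((horizontal distance between ring_centre and tray_a below 0.04 m and z of ring_centre in the frame of tray_a between 0.014 and 0.026 m and angle between the z axis of ring_centre and the z axis of tray_a, either way round below 0.12 rad and horizontal distance between packed_ring_centre and tray_b below 0.05 m) or (horizontal distance between ring_centre and tray_b below 0.04 m and z of ring_centre in the frame of tray_b between 0.014 and 0.026 m and angle between the z axis of ring_centre and the z axis of tray_b, either way round below 0.12 rad and horizontal distance between packed_ring_centre and tray_a below 0.05 m))); the robot touches nothing.
It fails at once if the lid falls back towards shut (faster than 2.5 rad/s) (velocity of joint lid below -2.5 rad/s).
It fails at once if the ring is forced against the fixture (more than 25 N) (contact force between ring and fixture above 25 N).
It fails at once if the ring is dropped: touched by nothing while its centre is more than 60 mm above the bench (contact force between ring and anything else below 0.01 N and height (world z) of ring_centre above 0.06 m).
It fails at once if the packed ring is moved by more than 20 mm (distance of packed_ring_centre from where it was at the start of the episode above 0.02 m).
It also fails if it takes over 72 s, if anything falls off the work surface, if the arm or the gripper's body presses on something with over 40 N, if the wrist force passes 120 N, or if a joint passes its speed limit or range.

ROBOT

A 7-joint arm with a two-finger parallel gripper is mounted at the origin on a cart in front of the work surface, level with it; the furniture and walls round the work are solid. World frame = base frame: x ahead of the robot, y to its left, z up, the work surface at z = 0. Lengths are in m, angles in rad, forces in N, time in s.
With the tool pointing down it reaches from about 0.4 to 0.85 m from the base axis. Payload 4.4 kg.
Tool frame: the origin (TCP) lies at the very end of the fingers, on their centre line; the grasp point (between the pads) lies 19 mm behind it; z points along the fingers, y is the line along which they close (so a half turn about z gives the same grasp; the last joint's range is limited). The gripper opens to 94 mm and grips with 3 to 60 N. Pads are 16 mm wide; open, the fingers measure 119 mm over their backs; the gripper's body (75 mm by 177 mm) begins 78 mm behind the grasp point.
Start: joints at [1.078, 0.628, 0.038, 1.517, -0.027, 0.996, -0.02], TCP at [0.269, -0.592, 0.205] pointing down, gripper open.
Joint ranges: [-3.06, 3.06], [-0.37, 2.12], [-1.25, 1.32], [0.18, 2.47], [-1.1, 4.24], [0.23, 1.98], [-2.94, 2.94]. Speed limits (rad/s): [2.57, 2.57, 3.14, 3.14, 3.14, 3.14, 3.14].

INTERFACE

Orientations are given as a unit quaternion [x, y, z, w].
In Python, from rig import bot, eyes, job, monitor gives the robot as it stands. Calls block until the motion is done:
- bot.goto(position, orientation): joint-space move of the TCP to a pose.
- bot.move_l(position, v=0.15, rot=None, force_limit=None): straight line of the TCP; rot=None keeps the orientation; v is the mean speed in m/s. With force_limit (N) it stops when the force on the tool has changed by that much, and returns True; else False.
- bot.goto_joints(angles): joint-space move.
- bot.ungrasp() and bot.clamp(strength=None): open the fingers fully, or close them until they stop; strength is the grip in N (None keeps the last).
- bot.pause(seconds).
- bot.solve_ik(position, orientation): joint angles nearest the present ones, or None.
- eyes.capture(name): name is "scene" or "top"; returns the picture (420x560x3 uint8, red, green, blue); there is no depth.
- eyes.calibration(name): a dict with "K" (3x3 intrinsics, pixels), "D" ([k1, k2, p1, p2, k3] as OpenCV has them; the pictures are not rectified), "extrinsics" (4x4, takes a point from world to camera coordinates). Camera axes: x right, y up, looking along -z (the intrinsics and any distortion apply to the point x, -y, -z); pixel columns grow to the right and rows downward; lengths in m; the calibration is good to about 2 mm. A picture is of the moment at which its call begins. calibration takes no time and is no camera call.
A pose or a line that the arm cannot do raises bot.IKError and nothing moves.
- job.hand_in(): hands the job in; it is judged then, once.
Readings, each from a call of its own:
- monitor.get_time(): time.
- monitor.get_qpos(): joint angles.
- monitor.get_qvel(): joint speeds.
- monitor.get_joint_efforts(): joint torques, N m.
- monitor.get_tool_pos(): TCP position.
- monitor.get_tool_rot(): TCP orientation.
- monitor.get_wrist_force(): force on the tool from outside, world axes, zero at the start.
- monitor.get_moment(): the same for the moment, N m.
- monitor.get_grip_width(): opening from 0.0 (shut) to 1.0 (fully open).
- monitor.get_gripper_force(): force on a finger pad.
Only numpy, scipy, OpenCV 4.12 (cv2) and the standard library are available. Lean on these libraries where they do the work, as an engineer would, in place of code of your own. Each camera call takes 0.05 s, during which the arm holds its last target. There are 200 camera calls.

## Working session

There is one attempt and no reset: what is moved stays moved. The work goes in short steps, each a Python script; the robot and the scene stay as the last script left them, time stands still between calls to the robot, and variables do not carry over. Pictures are saved under pics/ and viewed, at most 10 in all, crops included, and the job is handed in when it is done.

```bash
ls; mkdir -p pics
python3 - <<'E'
from rig import bot,eyes,job,monitor
import cv2,numpy as np
for n in("scene","top"):
    im=eyes.capture(n); cv2.imwrite(f"pics/{n}0.png",im[...,::-1])
    c=eyes.calibration(n); print(n,np.round(c["K"],1).tolist(),c["D"],np.round(c["extrinsics"],4).tolist())
E
```

```text
pics
scene [[479.1, 0.0, 283.2], [0.0, 479.1, 214.1], [0.0, 0.0, 1.0]] [-0.13809562  0.          0.          0.          0.        ] [[-0.7663, -0.6424, -0.0064, 0.3294], [0.3663, -0.445, 0.8172, -0.333], [-0.5279, 0.6239, 0.5763, -0.9813], [0.0, 0.0, 0.0, 1.0]]
top [[531.0, 0.0, 287.3], [0.0, 531.0, 208.1], [0.0, 0.0, 1.0]] [-0.07860792  0.          0.          0.          0.        ] [[0.0872, -0.9962, 0.0051, -0.1266], [0.9739, 0.0863, 0.21, -0.5313], [-0.2097, -0.0133, 0.9777, -1.0331], [0.0, 0.0, 0.0, 1.0]]
```

View pics/scene0.png

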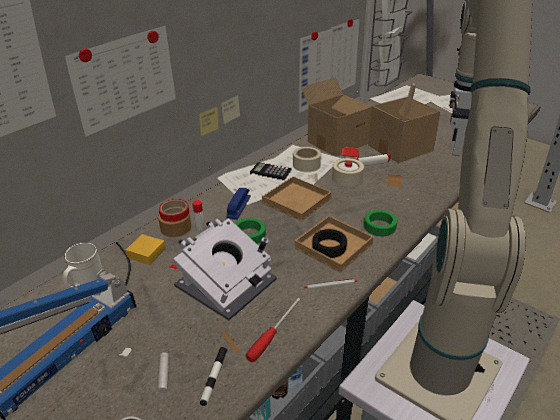

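View pics/top0.png

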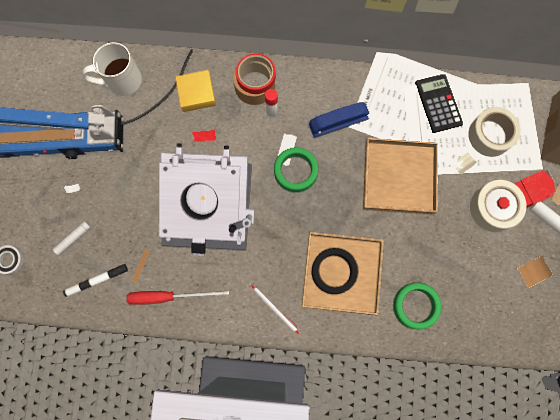

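Both views show the same layout (pixels are from the top view). The fixture is at (202,202), with its hinge at the far edge, tab at (198,247) and latch near (240,225). The black ring seen through the window at (200,200) is the target. Look-alikes are the green rings at (296,169) and (417,305), the packed black ring at (334,271) and the tape rolls at (255,72), (497,129) and (501,203). The near tray (343,273) is full and the far tray (401,176) is empty. Next is a close crop to check the choice.

Run:
```python
import cv2,numpy as np
a=cv2.imread("pics/top0.png")[140:260,145:265]; b=cv2.imread("pics/scene0.png")[210:320,165:285]
a=cv2.resize(a,(600,600)[::-1],interpolation=cv2.INTER_CUBIC)
cv2.imwrite("pics/ct.png",a)
cv2.imwrite("pics/cs.png",cv2.resize(b,None,fx=5,fy=5,interpolation=cv2.INTER_CUBIC))
```

```text
(no output)
```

View pics/ct.png

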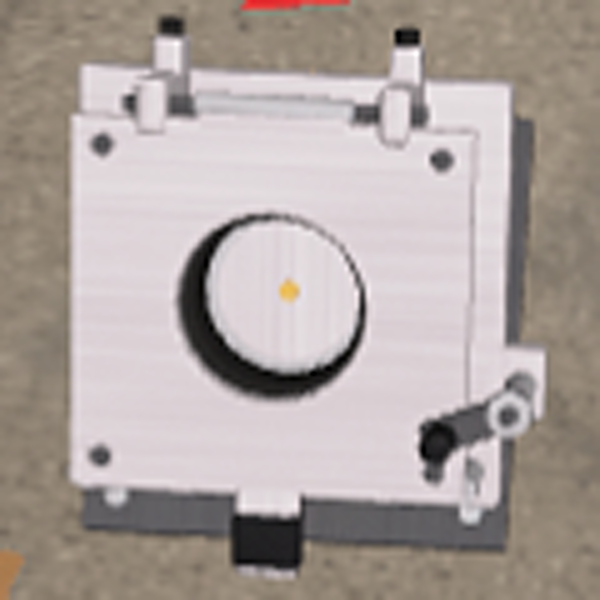

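View pics/cs.png

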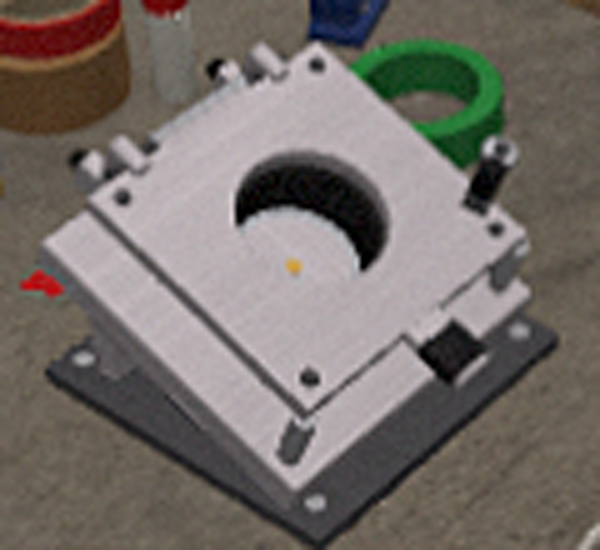

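```bash
cat > h.py <<'E'
import numpy as np,cv2
from scipy.optimize import least_squares
from scipy.spatial.transform import Rotation as R
from rig import bot,eyes,job,monitor
C={n:eyes.calibration(n) for n in("scene","top")}
def proj(n,P):
    c=C[n];E=c["extrinsics"];p=np.atleast_2d(P)@E[:3,:3].T+E[:3,3]
    p=p*[1,-1,-1]
    return cv2.projectPoints(p,np.zeros(3),np.zeros(3),c["K"],c["D"])[0][:,0]
def ray(n,uv):
    c=C[n];E=c["extrinsics"];u=cv2.undistortPoints(np.array([[uv]],float),c["K"],c["D"])[0,0]
    d=E[:3,:3].T@np.array([u[0],-u[1],-1]); return -E[:3,:3].T@E[:3,3],d
def atz(n,uv,z):
    o,d=ray(n,uv);return o+d*(z-o[2])/d[2]
def RN(yaw): # nest axes in world; z leans toward -x (when yaw=0)
    c,s=np.cos(.4),np.sin(.4)
    return R.from_euler('z',yaw).as_matrix()@np.array([[c,0,-s],[0,1,0],[s,0,c]])
E
cat > fit.py <<'E'
from h import *
L=.046
top=[((0,0,0),(289,291)),((73,78,46),(72,115)),((-73,78,46),(72,485)),((-73,-78,46),(500,502)),((73,-78,46),(477,130)),((-94,0,46),(267,540))]
sc=[((0,0,0),(293,267)),((-73,-78,46),(525,237)),((-73,78,46),(305,407)),((73,78,46),(90,195)),((73,-78,46),(318,42)),((-94,0,46),(453,350)),((-88,88,0),(290,490)),((88,88,0),(42,243))]
def up(l,o): return np.array([p for p,_ in l])/1e3,(np.array([q for _,q in l])+.5)/5-.5+np.array(o)
T,tu=up(top,(145,140));S,su=up(sc,(165,210))
def res(v,raw=0):
    t=np.array([v[0],v[1],.069]);A=RN(v[2])
    a=proj("top",T@A.T+t)-tu;b=proj("scene",S@A.T+t)-su
    return (a,b) if raw else np.r_[a,b].ravel()
i=atz("top",tu[0],.069)
s=least_squares(res,[i[0],i[1],0.],loss='soft_l1')
print(i,atz("scene",su[0],.069),s.x);a,b=res(s.x,1);print(np.round(a,1).tolist(),np.round(b,1).tolist())
v=s.x;t=np.array([v[0],v[1],.069]);A=RN(v[2])
for a in (0,.3,.6,.9):
    d=np.array([-np.sin(a),np.cos(a),0])
    P=np.array([[-35,-96,47.5],[-35,-96,55.5]])/1e3;k=P[0]+.028*d+np.array([[0,0,.008],[0,0,.032]])
    W=np.r_[P,k]@A.T+t
    print(a,np.round((proj("top",W)-[145,140]+.5)*5).tolist(),np.round((proj("scene",W)-[165,210]+.5)*5).tolist())
for n,uvs in(("far",[(366,138),(438,140),(437,213),(364,210)]),("near",[(307,233),(383,238),(379,314),(303,308)])):
    Q=np.array([atz("top",u,.028) for u in uvs]);print(n,Q.mean(0),np.linalg.norm(Q-np.roll(Q,1,0),axis=1),np.arctan2(*(Q[1]-Q[0])[1::-1]))
print("packed",atz("top",(334.5,271),.03))
E
python3 fit.py
```

```text
[0.54374235 0.09481698 0.069     ] [0.54232314 0.09401604 0.069     ] [0.54362502 0.09396767 0.03865917]
[[0.4, 0.1], [0.4, 0.2], [0.3, -0.5], [-7.1, 0.1], [-0.3, 0.9], [0.1, 0.7]] [[-0.4, -0.2], [0.1, -1.2], [0.3, 0.4], [-0.8, -0.0], [-0.4, -0.6], [-0.0, -0.7], [0.7, 0.5], [-1.2, -0.8]]
0 [[513.0, 412.0], [511.0, 416.0], [439.0, 413.0], [432.0, 426.0]] [[494.0, 161.0], [499.0, 151.0], [462.0, 180.0], [475.0, 151.0]]
0.3 [[513.0, 412.0], [511.0, 416.0], [442.0, 434.0], [435.0, 448.0]] [[494.0, 161.0], [499.0, 151.0], [476.0, 189.0], [489.0, 161.0]]
0.6 [[513.0, 412.0], [511.0, 416.0], [451.0, 453.0], [444.0, 467.0]] [[494.0, 161.0], [499.0, 151.0], [492.0, 196.0], [506.0, 168.0]]
0.9 [[513.0, 412.0], [511.0, 416.0], [465.0, 469.0], [458.0, 484.0]] [[494.0, 161.0], [499.0, 151.0], [508.0, 198.0], [522.0, 170.0]]
far [ 0.64123545 -0.31679126  0.028     ] [0.16056412 0.15841365 0.16353821 0.15559484] -1.5060440076076398
near [ 0.42081618 -0.20534029  0.028     ] [0.15473006 0.15928265 0.15696754 0.15511108] -1.5500073787820898
packed [ 0.42276521 -0.18724666  0.03      ]
```

The crops confirm it: a black ring under the lid window, the tab at crop (267,540), and the latch knob pointing over the lid at about 0.25 rad. The nest fit agrees to about 1 px except for one mis-read corner. Next I'll check that every waypoint can be reached.

```bash
cat >> h.py <<'E'
T0=np.array([.5436,.0940,.069]);YAW=.0387;A=RN(YAW)
def W(x,y,z): return T0+A@(np.array([x,y,z])/1e3)
def quat(z,y):
    z=z/np.linalg.norm(z);y=y-z*(y@z);y=y/np.linalg.norm(y)
    return R.from_matrix(np.c_[np.cross(y,z),y,z]).as_quat()
Y=A[:,1];H=R.from_euler('z',YAW).as_matrix()[:,0]
def tz(psi): return np.sin(psi)*H-np.cos(psi)*np.array([0,0,1.])
# latch: straight push
p=np.array([-.645,-.764]);q=np.array([-p[1],p[0]])
def latch(s,h=61,sgn=1):
    k=np.array([-35-28*np.sin(.85),-96+28*np.cos(.85)])-q*2+p*s
    return W(k[0],k[1],h),quat(-A[:,2],sgn*(A@np.r_[q,0]))
# lid
HG=W(78,0,41)
def lid(th,psi,back=16,out=3,sgn=1):
    e=-np.cos(th)*A[:,0]+np.sin(th)*A[:,2]
    return HG+e*(.172+out/1e3)+tz(psi)*back/1e3,quat(tz(psi),sgn*Y)
def ringp(h,r=40.5,sgn=1): return W(-r,0,h),quat(-A[:,2],sgn*A[:,0])
E
python3 - <<'E'
from h import *
def chk(n,P):
    j=bot.solve_ik(*P);print(n,np.round(P[0],3),None if j is None else np.round(j,2))
for s in(1,-1):
    chk("latch",latch(-45,110,s));chk("latch2",latch(0,61,s));chk("ring",ringp(6,sgn=s));chk("ringup",ringp(120,sgn=s))
    for th,ps in((0,.4),(0,.6),(0,.9),(0,1.2),(.8,.5),(1.3,.3),(1.6,.2),(2.32,0.),(2.32,.4)): chk(("lid",th,ps),lid(th,ps,sgn=s))
    for d in(45,-45):
        u=R.from_euler('z',d+180,degrees=True).as_matrix()[:,0]
        for z in(.013,.2): chk(("place",d),(np.array([.641,-.317,z])+u*.03,quat(np.array([0,0,-1.]),s*u)))
E
```

```text
latch [0.476 0.05  0.159] [ 0.53  0.53 -1.06  2.4   1.53  0.58 -2.43]
latch2 [0.47  0.015 0.103] None
ring [0.504 0.092 0.059] [ 0.36  0.88 -1.06  2.4   1.86  0.89 -2.07]
ringup [0.46  0.091 0.164] [ 0.3   0.44 -0.88  2.42  1.51  0.49 -1.82]
('lid', 0, 0.4) [0.445 0.09  0.054] None
('lid', 0, 0.6) [0.447 0.09  0.056] None
('lid', 0, 0.9) [0.451 0.09  0.059] None
('lid', 0, 1.2) [0.453 0.091 0.063] None
('lid', 0.8, 0.5) [0.446 0.09  0.191] None
('lid', 1.3, 0.3) [0.495 0.092 0.259] [ 0.45  0.32 -0.96  2.11  0.64  0.66  0.69]
('lid', 1.6, 0.2) [0.539 0.094 0.285] [ 0.33  0.37 -0.79  1.88  0.45  0.85  0.94]
('lid', 2.32, 0.0) [0.659 0.098 0.286] [ 0.22  0.69 -0.8   1.34  0.49  1.31  1.03]
('lid', 2.32, 0.4) [0.665 0.099 0.287] [ 0.11  0.43 -0.49  1.78  0.51  0.64  0.95]
('place', 45) [ 0.62  -0.338  0.013] [ 0.29  0.96  0.33  1.48 -0.39  0.77 -1.59]
('place', 45) [ 0.62  -0.338  0.2  ] [ 0.27  0.75  0.37  1.35 -0.28  1.1  -1.68]
('place', -45) [ 0.62  -0.296  0.013] [ 0.03  1.04  0.73  1.55 -0.83  0.89 -2.87]
('place', -45) [ 0.62  -0.296  0.2  ] [ 0.91  0.89 -1.06  1.39  0.78  1.31  2
[... 409 characters left out ...]
e
('lid', 0.8, 0.5) [0.446 0.09  0.191] None
('lid', 1.3, 0.3) [0.495 0.092 0.259] [-0.03  0.22 -0.33  2.12  0.31  0.54 -2.11]
('lid', 1.6, 0.2) [0.539 0.094 0.285] [-0.03  0.3  -0.29  1.89  0.19  0.78 -1.96]
('lid', 2.32, 0.0) [0.659 0.098 0.286] [-0.16  0.59 -0.05  1.36  0.03  1.2  -1.75]
('lid', 2.32, 0.4) [0.665 0.099 0.287] [-0.08  0.4  -0.21  1.79  0.3   0.59 -2.01]
('place', 45) [ 0.62  -0.338  0.013] [ 0.65  0.95 -0.37  1.47  0.42  0.8   0.92]
('place', 45) [ 0.62  -0.338  0.2  ] [ 0.7   0.75 -0.46  1.33  0.34  1.13  0.98]
('place', -45) [ 0.62  -0.296  0.013] [ 0.42  0.91 -0.03  1.54  0.04  0.7  -0.41]
('place', -45) [ 0.62  -0.296  0.2  ] [ 0.43  0.69 -0.05  1.41  0.03  1.05 -0.41]
```

```bash
cat >> h.py <<'E'
DN=np.array([0,0,-1.])
def latch(s,h=65,sgn=1):
    k=np.array([-35-28*np.sin(.85),-96+28*np.cos(.85)])-q*2+p*s
    return W(k[0],k[1],h),quat(DN,sgn*(A@np.r_[q,0]))
def ringp(h,r=40.5,sgn=1,psi=.4): return W(0,r,h),quat(-A[:,2],sgn*A[:,1])
E
python3 - <<'E'
from h import *
def chk(n,P):
    j=bot.solve_ik(*P);print(n,np.round(P[0],3),None if j is None else np.round(j,2))
for s in(1,-1):
    chk("latch",latch(-45,110,s));chk("latch2",latch(0,65,s));chk("ring",ringp(6,sgn=s));chk("ringup",ringp(120,sgn=s))
    for th,ps in((0,-.1),(0,0),(0,.15),(.4,0),(.8,0),(1.3,0),(1.6,0),(2.32,0.)): chk(("lid",th,ps),lid(th,ps,sgn=s))
    for d in(135,-135):
        u=R.from_euler('z',d+180,degrees=True).as_matrix()[:,0]
        for z in(.013,): chk(("place",d),(np.array([.641,-.317,z])+u*.03,quat(np.array([0,0,-1.]),s*u)))
E
```

```text
latch [0.476 0.05  0.159] [-0.05  0.46 -0.15  2.03  0.11  0.66 -0.98]
latch2 [0.468 0.015 0.106] [-0.03  0.53 -0.09  2.11  0.1   0.51 -0.9 ]
ring [0.54  0.134 0.075] [ 0.29  0.86 -1.06  2.27  1.73  0.87 -0.39]
ringup [0.495 0.133 0.18 ] [-0.19  0.36 -0.3   2.3   1.12  0.29  0.09]
('lid', 0, -0.1) [0.437 0.09  0.053] [ 0.15  0.72 -0.6   2.09  0.64  0.62  0.71]
('lid', 0, 0) [0.438 0.09  0.053] [ 0.06  0.66 -0.47  2.19  0.7   0.44  0.63]
('lid', 0, 0.15) [0.441 0.09  0.053] [-0.01  0.62 -0.41  2.33  1.29  0.29  0.02]
('lid', 0.4, 0) [0.425 0.089 0.121] [ 0.18  0.54 -0.64  2.17  0.57  0.6   0.73]
('lid', 0.8, 0) [0.438 0.09  0.189] [ 0.32  0.47 -0.81  2.06  0.47  0.8   0.83]
('lid', 1.3, 0) [0.491 0.092 0.258] [ 0.34  0.45 -0.83  1.84  0.39  1.02  0.96]
('lid', 1.6, 0) [0.536 0.094 0.284] [ 0.3   0.49 -0.8   1.69  0.38  1.12  1.  ]
('lid', 2.32, 0.0) [0.659 0.098 0.286] [ 0.22  0.69 -0.8   1.34  0.49  1.31  1.03]
('place', 135) [ 0.662 -0.338  0.013] [ 0.46  0.98 -0.05  1.34  0.05  0.82 -0.39]
('place', -135) [ 0.662 -0.296  0.013] [ 0.56  0.98 -0.35  1.4   0.4   0.84  0.87]
latch [0.47
[... 299 characters left out ...]
 0.49 -1.59]
('lid', 0, 0) [0.438 0.09  0.053] [-0.36  0.63  0.14  2.2  -0.25  0.33 -1.54]
('lid', 0, 0.15) [0.441 0.09  0.053] None
('lid', 0.4, 0) [0.425 0.089 0.121] [-0.31  0.47  0.06  2.18 -0.06  0.49 -1.74]
('lid', 0.8, 0) [0.438 0.09  0.189] [-0.21  0.37 -0.08  2.07  0.04  0.7  -1.85]
('lid', 1.3, 0) [0.491 0.092 0.258] [-0.12  0.35 -0.16  1.86  0.07  0.94 -1.85]
('lid', 1.6, 0) [0.536 0.094 0.284] [-0.11  0.4  -0.16  1.7   0.07  1.05 -1.83]
('lid', 2.32, 0.0) [0.659 0.098 0.286] [-0.16  0.59 -0.05  1.36  0.03  1.2  -1.75]
('place', 135) [ 0.662 -0.338  0.013] [ 0.09  1.11  0.76  1.36 -0.82  1.   -2.92]
('place', -135) [ 0.662 -0.296  0.013] [ 0.21  0.98  0.34  1.41 -0.39  0.81 -1.68]
```

Run:
```python
from h import *
bot.clamp(10)
bot.goto(*latch(-45,120))
bot.move_l(latch(-45)[0],v=.1,force_limit=10)
print(bot.move_l(latch(7)[0],v=.05,force_limit=10), monitor.get_wrist_force(), (A.T@(monitor.get_tool_pos()-T0))*1e3, latch(7)[0]-monitor.get_tool_pos())
P=np.array(monitor.get_tool_pos());
bot.move_l(P-A@np.r_[p*.012,0],v=.1); bot.move_l(np.array(monitor.get_tool_pos())+[-.0,0,.1],v=.2)
bot.ungrasp()
bot.goto(lid(0,0)[0]+[-.05,0,.16],lid(0,0)[1])
b=eyes.capture("scene"); a=eyes.capture("top")
a=cv2.resize(a[140:260,145:265],(500,500));b=cv2.resize(b[200:320,165:285],(500,500))[:,:300+200]
im=np.hstack([a,b]);im=cv2.resize(im,(800,400));cv2.imwrite("pics/l1.png",im[...,::-1]);print(monitor.get_time())
```

```text
False [3.02906407 3.25908938 2.75141381] [-59.83867246 -80.72244677  64.74522467] [-0.00212782 -0.00093905 -0.0006377 ]
9.875
```

View pics/l1.png

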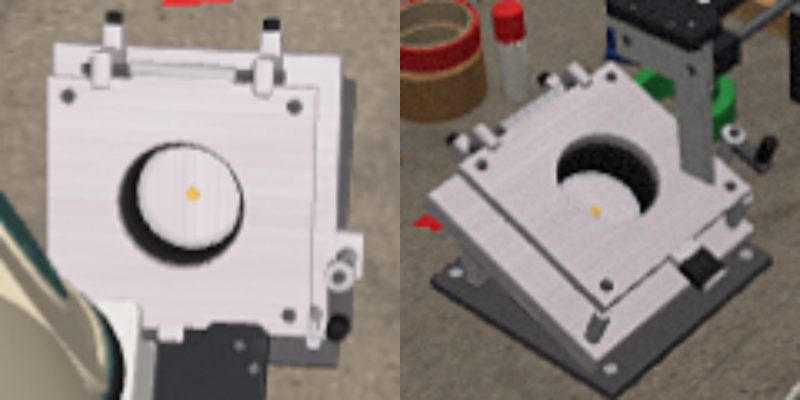

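The latch now points toward -x at left-crop (338,325), clear of the lid, at about 1.5 rad. Next I'll pinch the tab and swing the lid open.

Run:
```python
from h import *
P=lid(0,0)
bot.goto(P[0]+[0,0,.08],P[1])
print(bot.move_l(P[0],v=.12,force_limit=12))
bot.clamp(30);print(monitor.get_grip_width()*94,monitor.get_gripper_force(),np.round(monitor.get_wrist_force(),1))
for i,th in enumerate(np.linspace(0,2.29,15)[1:]):
    bot.move_l(lid(th,0)[0],v=.12)
    print(round(th,2),np.round(monitor.get_wrist_force(),1),round(monitor.get_grip_width()*94,1))
print(monitor.get_time())
b=eyes.capture("scene");cv2.imwrite("pics/o1.png",cv2.resize(b[120:330,110:390],(800,600))[...,::-1])
```

```text
False
27.424919171746033 29.999839961528778 [ 1.6 -1.   0.6]
0.16 [ 1.2  0.8 -1.5] 27.6
0.33 [ 1.2 -1.3 -2.4] 27.9
0.49 [ 2.3 -2.6 -1.8] 27.7
0.65 [ 0.7 -2.2 -1.9] 27.5
0.82 [-0.1 -3.7 -2.4] 28.0
0.98 [-0.6 -3.2 -2.6] 27.6
1.14 [-0.  -4.4 -0. ] 27.6
1.31 [ 0.6 -3.8 -1.2] 27.8
1.47 [ 1.6 -3.9 -0.5] 28.1
1.64 [ 0.6 -4.8 -0.6] 27.7
1.8 [-0.3 -4.6  0.3] 27.6
1.96 [ 0.3 -4.3  2.3] 27.7
2.13 [ 0.8 -5.9  4.1] 27.2
2.29 [ 1.5 -5.   5.9] 27.2
17.6667
```

View pics/o1.png

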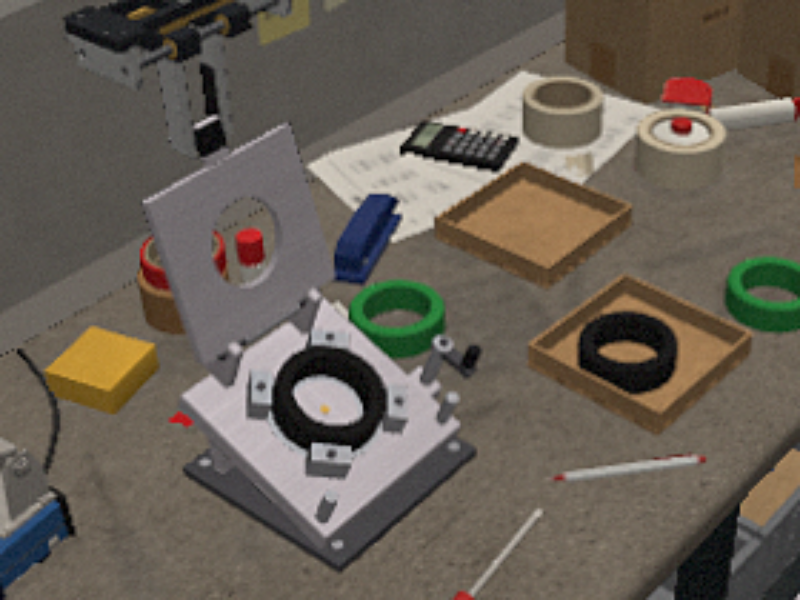

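The lid leans past upright with its tab held at (208,135). The ring sits exposed in its four jaws at (328,400), and the far tray at (535,220) is empty. I'll release the tab, then descend over the +y gap.

Run:
```python
from h import *
bot.ungrasp(); 
bot.move_l(np.array(monitor.get_tool_pos())+[0,0,.07],v=.15)
bot.move_l(np.array(monitor.get_tool_pos())+[-.12,0,0],v=.25)
P=ringp(110)
bot.goto(*P); bot.pause(.3); f0=monitor.get_wrist_force()
a=eyes.capture("top");b=eyes.capture("scene")
print(bot.move_l(ringp(7)[0],v=.08,force_limit=8),np.round(monitor.get_wrist_force()-f0,1),np.round((A.T@(monitor.get_tool_pos()-T0))*1e3,1),monitor.get_time())
c=eyes.capture("scene")
im=np.hstack([cv2.resize(x,(400,400)) for x in (b[200:320,165:285],c[200:320,165:285])])
cv2.imwrite("pics/g1.png",im[...,::-1])
```

```text
False [ 0.1 -0.1  0.7] [ 0.2 40.6  7.4] 22.9
```

View pics/g1.png

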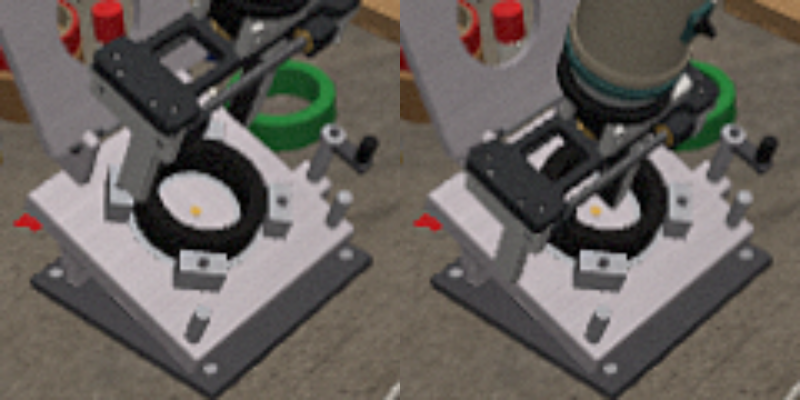

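The lid is still open. The outer finger stands outside the ring in the +y gap at (515,255) and the inner finger is in the hole. I'll grip lightly.

Run:
```python
from h import *
f0=np.array(monitor.get_wrist_force())
bot.clamp(12)
df=A.T@(monitor.get_wrist_force()-f0)
print(monitor.get_grip_width()*94,monitor.get_gripper_force(),"nest df",np.round(df,1))
# relieve sideways push on the jaws: shift a little along the force, then draw out slowly
if abs(df[1])>3:
    bot.move_l(np.array(monitor.get_tool_pos())+A[:,1]*np.sign(df[1])*.001,v=.02)
    print(np.round(A.T@(monitor.get_wrist_force()-f0),1))
for h in(11,16,25,40,60,90):
    s=bot.move_l(ringp(h)[0],v=.05,force_limit=14)
    print(h,s,np.round(A.T@(monitor.get_wrist_force()-f0),1),monitor.get_grip_width()*94)
    if s: break
else: bot.clamp(25)
print(monitor.get_time())
im=[eyes.capture(n) for n in("scene","top")]
cv2.imwrite("pics/p1.png",np.hstack([cv2.resize(im[0][180:320,150:290],(400,400)),cv2.resize(im[1][120:260,320:460],(400,400))])[...,::-1])
```

```text
13.752487087696526 11.866636974737048 nest df [-0.3 -1.1  0.7]
11 False [-0.2 -0.1 -0.6] 13.988110155651858
16 False [-1.5  0.3 -2.3] 14.273891211533629
25 False [-0.7  0.1 -1.9] 14.043036827008613
40 False [-0.4  0.5 -2.3] 13.845124203123987
60 False [-1.  -0.3 -2.2] 14.192460004972006
90 False [-1.3 -0.4 -1.6] 14.070426365380595
26.95
```

View pics/p1.png

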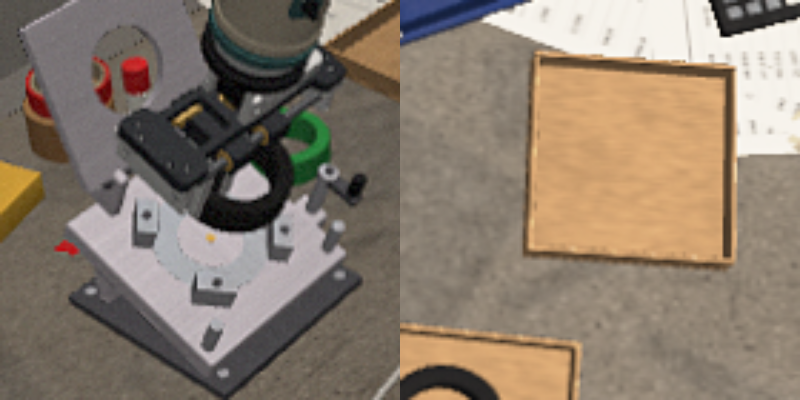

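The ring is clear of the jaws, held square at left-crop (240,190), and the lid is still open. The empty tray's rim corners are at right-crop (136,52), (336,66), (336,264) and (126,254). Next I'll place the ring with the fingers along the tray diagonal, so there is room to open them.

Run:
```python
from h import *
uv=(np.array([(136,52),(336,66),(336,264),(126,254)])+.5)*.35-.5+[320,120]
Q=np.array([atz("top",u,.028) for u in uv]);c=Q.mean(0)
d=(Q[0]-Q[1])+(Q[3]-Q[2]);yaw=np.arctan2(-d[0],d[1])
print(c,yaw,np.linalg.norm(Q-np.roll(Q,1,0),axis=1))
u=np.r_[np.cos(yaw+np.radians(135)),np.sin(yaw+np.radians(135)),0]
t=np.r_[c[:2],0]+u*.0285; o=quat(DN,u)
bot.move_l(np.array(monitor.get_tool_pos())+[0,-.05,.07],v=.15)
bot.goto(t+[0,0,.14],o)
print("q",np.round(monitor.get_qpos(),2),monitor.get_grip_width()*94)
bot.move_l(t+[0,0,.045],v=.12);bot.pause(.3)
f0=np.array(monitor.get_wrist_force())
s=bot.move_l(t+[0,0,.009],v=.025,force_limit=3)
print(s,t,monitor.get_tool_pos(),np.round(monitor.get_wrist_force()-f0,1),monitor.get_time())
a=eyes.capture("top");b=eyes.capture("scene")
cv2.imwrite("pics/q1.png",np.hstack([cv2.resize(b[140:280,250:390],(400,400)),cv2.resize(a[120:260,320:460],(400,400))])[...,::-1])
```

```text
[ 0.64100309 -0.31708707  0.028     ] 0.030243940577666217 [0.15801775 0.15388892 0.15495533 0.15673545]
q [ 0.87  0.91 -0.92  1.45  0.76  1.16  2.21] 14.177203568022648
True [ 0.62025036 -0.29755315  0.        ] [ 0.62009904 -0.29749682  0.01127193] [-0.6  0.7  9. ] 31.825
```

View pics/q1.png

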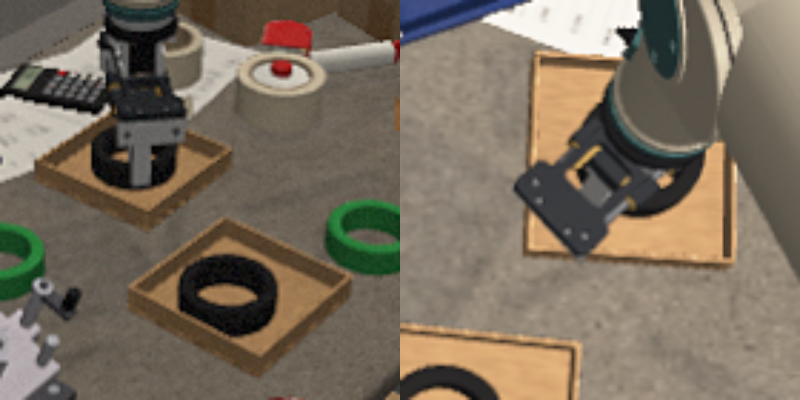

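The ring rests on the tray floor: contact came at TCP z 11.3 mm, as expected, and there is room toward the corner. I'll release and check.

Run:
```python
from h import *
bot.ungrasp();bot.move_l(np.array(monitor.get_tool_pos())+[0,0,.13],v=.12)
bot.goto_joints([1.078,0.628,0.038,1.517,-0.027,0.996,-0.02]); bot.pause(.5)
a=eyes.capture("top");b=eyes.capture("scene");print(monitor.get_time(),np.round(monitor.get_wrist_force(),1))
cv2.imwrite("pics/r1.png",np.hstack([cv2.resize(b[130:330,150:350],(400,400)),cv2.resize(a[120:320,270:470],(400,400))])[...,::-1])
```

```text
36.9583 [-0.4  0.5  0.1]
```

View pics/r1.png

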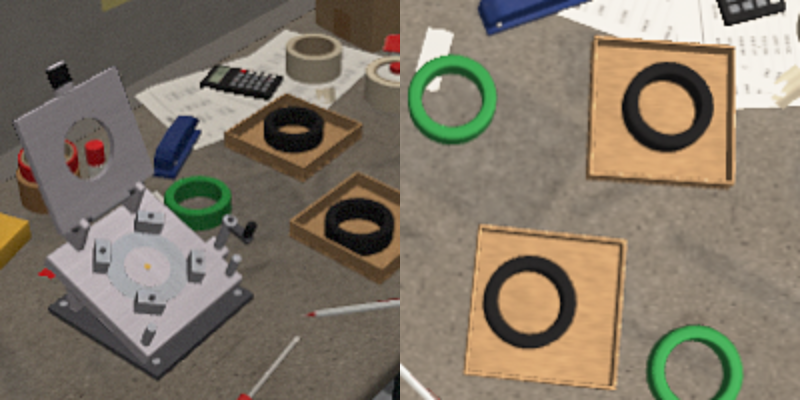

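The ring lies flat in the far tray at right-crop (668,107), near the middle. The packed ring is unmoved, the lid is open and the arm is clear.

```bash
python3 -c "
from rig import job
print(job.hand_in())"
```

```text
the job is handed in; nothing more can be done
None
```

I handed the job in at about 37 s: the ring lies flat near the middle of the far tray, which was empty, the lid leans open on its stop and the packed ring has not moved; the hand-in gave no verdict.

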